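Hang up the two empty cable reels

ROBOT

A 6-joint arm with a two-finger parallel gripper is mounted at the origin on the work surface. World frame = base frame: x ahead of the robot, y to its left, z up, the work surface at z = 0. Lengths are in m, angles in rad, forces in N, time in s.
With the tool pointing down it reaches from about 0.35 to 0.725 m from the base axis. Payload 6 kg.
Tool frame: the origin (TCP) lies at the very end of the fingers, on their centre line; the grasp point (between the pads) lies 19 mm behind it (grasp_offset is the distance from the TCP to the grasp point, in m); z points along the fingers, y is the direction in which the jaws open and shut (so a half turn about z gives the same grasp; the last joint's range is limited). The gripper opens to 85 mm and grips with 20 to 120 N. Pads are 22 mm wide; open, the fingers measure 114 mm over their backs; the gripper's body (76 mm by 85 mm) begins 54 mm behind the grasp point. The pads swing forward as they close: fully open they stand 13 mm farther back than shut.
Start: joints at [1.435, 0.04, 0.085, 0, -1.615, -0.334], TCP at [0.272, 0.535, 0.231] pointing down, gripper open.
Joint ranges: [-2.56, 2.56], [-1.29, 2.01], [-1.08, 1.49], [-3.29, 1.98], [-2.81, -0.18], [-2.99, 2.99]. Speed limits (rad/s): [2.57, 2.57, 3.01, 3.14, 3.14, 3.14].

INTERFACE

Orientations are given as a unit quaternion [w, x, y, z].
In Python, from rig import move_pose, move_l, set_joints, open_gripper, grab, hold, inverse_kinematics, read_state, read_camera, get_calibration, PlanningError, close_job, look_for, spot_point, grasp_offset gives the robot as it stands. Calls block until the motion is done:
- move_pose(position, orientation): joint-space move of the TCP to a pose.
- move_l(position, orientation=None, max_speed=0.15, contact_N=None): straight line of the TCP; orientation=None keeps the orientation; max_speed is the mean speed in m/s. With contact_N (N) it stops when the force on the tool has changed by that much, and returns True; else False.
- set_joints(angles): joint-space move.
- open_gripper() and grab(strength=None): open the fingers fully, or close them until they stop; strength is the grip in N (None keeps the last).
- hold(seconds).
- inverse_kinematics(position, orientation): joint angles nearest the present ones, or None.
- read_state(): the state.
- read_camera(name): name is "side" or "top"; returns (picture, depth): 480x640x3 uint8, red, green, blue; 480x640 float32, m along the optical axis (not along the pixel's ray), 0 where there is no reading.
- get_calibration(name): a dict with "fx", "fy", "cx", "cy" (pixels), "R" (3x3) and "t" (3): a world point X has camera coordinates R X + t. Camera axes: x right, y down, z forward; pixel columns grow to the right and rows downward; lengths in m; the calibration is good to about 2 mm. A picture is of the moment at which its call begins. get_calibration takes no time and is no camera call.
A pose or a line that the arm cannot do raises PlanningError and nothing moves.
- close_job(): hands the job in, once; it reports no verdict.
Trained networks look in the newest picture that a camera, given by its name, has taken for a name from the list of things; names that differ only in an ending like _2 or _b are one class to them, and where a whole thing is asked for, a point or a joint stands for the part that bears it (a point fixed in the world has none). Each returns a list of dicts, best first, with "p" (0 to 1); they miss things now and then, are a little off and sometimes report something else, mostly with a low value. They report only what shows in the picture. A call takes as long as a camera call. They do not tell look-alikes from the thing itself.
- look_for(camera, name): "position" ([x, y, z] in m, in world coordinates, good to about 4 mm: the middle of the surface that is visible of it).
- spot_point(camera, name): "position" ([x, y, z] in m, in world coordinates, good to about 4 mm: a listed point, or the origin of a listed thing).
The state is a dict: "time": time; "joint_positions": joint angles; "qd": joint speeds; "joint_torque": joint torques, N m; "tcp_pos": TCP position; "orientation": TCP orientation; "contact_force": force on the tool from outside, world axes, zero at the start; "ft_torque": the same for the moment, N m; "finger_gap": finger opening in m.
Only numpy, scipy, OpenCV 4.12 (cv2) and the standard library are available. Lean on these libraries where they do the work, as an engineer would, in place of code of your own. Each camera call takes 0.05 s, during which the arm holds its last target. There are 200 camera calls.

TASK

Tidy the network bench: hang each empty cable reel by the middle of its handle bar on a hook, the larger reel on the tall stand's hook and the smaller reel on the short stand's hook. Never tip a reel over on the way, leave both hanging still and straight, and do not disturb the mug, the screwdriver or the drive box.

Things in the scene. Friction and masses are not known exactly. Their poses are not given: they have to be found in the camera images.
- large_reel: larger empty cable reel, standing, loose, 0.35 kg: two round grey cheeks 104 mm across on a black core (axis = own x), foot 64 (x) x 78 mm, black yoke 50 (x) x 124 (y) mm on top of the cheeks (its top 116 mm up), above it an aluminium D handle. Height 180 mm. Same front and back. Origin: centre of underside, z up, y along the handle bar
- large_reel_bar (a point): middle of the large reel's handle bar, on its axis, 173 mm above the underside. Round bar 14 mm thick, 124 mm long along own y; uprights (12 mm) 56 mm either side of this point leave 100 mm of bar free, with 50 mm of free height below the bar. Gripped beside the middle, the middle stays free for the hook
- small_reel: smaller empty cable reel of the same make, yoke and handle, 0.22 kg: cheeks 72 mm across, foot 64 (x) x 54 mm, yoke top 84 mm up, height 148 mm. Origin: centre of underside, z up, y along the handle bar
- small_reel_bar (a point): middle of the small reel's handle bar, on the bar's axis, 141 mm above the reel's underside; bar 14 mm in diameter, 124 mm long along the reel's own y, 100 mm free between uprights, 50 mm free height below it
- tall_stand: fixed stand with the high hook: base plate 130 x 150 x 12 mm, 24 mm square post at its origin, on top a tray 76 (x) x 124 (y) mm with a black network switch fixed on it. Origin under the post at table level; the hook points to own -x (roughly to the robot). The tray overhangs: 75 to 106 mm above the hook's rest point, from 22 mm behind it (+x) on
- tall_stand_hook (a point): where the axis of a 14 mm bar rests in the hook: 60 mm from the post axis, 250 mm up, stand's axes. Hook: 8 mm rod in the x-z plane, trough 7 mm under this point, upturned tip 21 mm away to -x with its top 16 mm above it: a bar along y passes over the tip, then down; play 5 mm. A gripper straight down hits the tray: lean its body back to -x
- short_stand: fixed stand of the same make with the low hook, same tray and switch on top; only its post is shorter. Origin under the post at table level; the hook points to own -x
- short_stand_hook (a point): where the axis of a 14 mm bar rests in the short stand's hook: 60 mm from the post axis on the own -x side, 160 mm above the table. Hook and tray lie about this point exactly as on the tall stand; bring the reel in from the front, under the tray
- mug: white mug, 80 mm across, 95 mm high, loose bystander; origin at the centre of its underside
- screwdriver: loose screwdriver about 200 mm long lying on the table along its own x, between the reels, bystander
- drive: black external drive box 115 x 80 x 20 mm, loose bystander; origin at the centre of its underside
There are look-alikes about, which are no part of the job. What is shaped like the large_reel but blue, green or red is not meant.

How it is judged:
By the outcome, as a careful person would: the job done as asked, in the order asked, and still so for the second after the job is handed in, with the robot touching nothing.
It also fails if it takes over 67 s, if anything falls off the work surface, if the arm or the gripper's body presses on something with over 40 N, if the wrist force passes 120 N, or if a joint passes its speed limit or range.

## Working session

There is one attempt and no reset: what is moved stays moved. The work goes in short steps, each a Python script; the robot and the scene stay as the last script left them, time stands still between calls to the robot, and variables do not carry over. Pictures are saved under pics/ and viewed, about 8 in all and at most 12, crops included, and the job is handed in when it is done.

```bash
ls; mkdir -p pics
python3 - <<'E'
from rig import *
import cv2, numpy as np
for c in ("top","side"):
    p,d=read_camera(c); cv2.imwrite(f"pics/{c}0.png",p[:,:,::-1]); np.savez(f"pics/{c}0.npz",p=p,d=d)
    k=get_calibration(c); print(c,k["fx"],k["cx"],k["cy"],np.round(-k["R"].T@k["t"],3),np.round(k["R"][2],2))
    for n in ("large_reel","large_reel_bar","small_reel","small_reel_bar","tall_stand","tall_stand_hook","short_stand","short_stand_hook","mug","screwdriver","drive"):
        print(n,[(np.round(q["position"],3).tolist(),round(q["p"],2)) for q in spot_point(c,n)])
s=read_state();print(s["time"],s["orientation"],s["contact_force"],grasp_offset)
E
```

```text
pics
top 505.01926673383844 317.2686910319681 238.0641892031257 [0.391 0.002 1.422] [ 0.09 -0.   -1.  ]
large_reel [([0.405, 0.46, 0.0], 0.83), ([0.444, 0.288, -0.001], 0.7), ([0.336, 0.132, -0.0], 0.69)]
large_reel_bar [([0.408, 0.458, 0.171], 0.83), ([0.284, 0.337, 0.174], 0.81), ([0.337, 0.131, 0.167], 0.72)]
small_reel [([0.482, -0.315, 0.001], 0.63)]
small_reel_bar [([0.479, -0.314, 0.144], 0.77)]
tall_stand [([0.684, -0.148, -0.0], 0.57)]
tall_stand_hook [([0.627, -0.136, 0.248], 0.71)]
short_stand [([0.722, 0.137, -0.0], 0.63)]
short_stand_hook [([0.665, 0.148, 0.16], 0.8)]
mug [([0.631, -0.43, -0.0], 0.93)]
screwdriver [([0.472, 0.011, 0.003], 0.68)]
drive [([0.606, 0.428, 0.002], 0.59)]
side 443.8557266667841 317.2650444568606 244.95257141506605 [ 0.31  -0.697  0.799] [ 0.19  0.75 -0.64]
large_reel [([0.28, 0.336, 0.0], 0.88), ([0.443, 0.289, -0.002], 0.73), ([0.406, 0.458, 0.0], 0.71), ([0.34, 0.132, 0.001], 0.57)]
large_reel_bar [([0.334, 0.136, 0.171], 0.74), ([0.285, 0.341, 0.173], 0.73), ([0.467, 0.014, 0.0], 0.71), ([0.608, 0.43, 0.001], 0.67), ([0.404, 0.462, 0.171], 0.66), ([0.438, 0.288, 0.174], 0.58)]
small_reel [([0.477, -0.317, 0.001], 0.92)]
small_reel_bar [([0.48, -0.316, 0.137], 0.97), ([0.664, 0.147, 0.161], 0.63)]
tall_stand [([0.684, -0.146, -0.002], 0.81)]
tall_stand_hook [([0.624, -0.134, 0.245], 0.95)]
short_stand [([0.723, 0.132, -0.003], 0.74)]
short_stand_hook [([0.662, 0.146, 0.161], 0.65)]
mug [([0.629, -0.428, 0.001], 0.69)]
screwdriver [([0.468, 0.017, -0.0], 0.57)]
drive [([0.608, 0.428, 0.002], 0.6)]
1.2 [ 5.75200866e-05  9.72540525e-01 -2.32733590e-01  6.04908846e-06] [-0.10223417 -0.08926043 -0.40017203] 0.0187
```

View pics/top0.png

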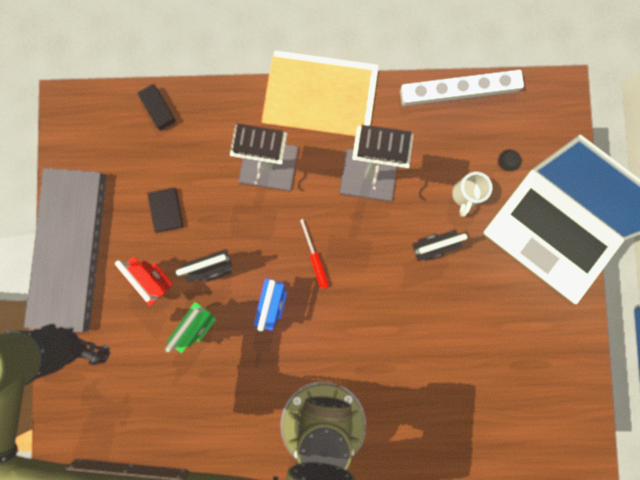

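View pics/side0.png

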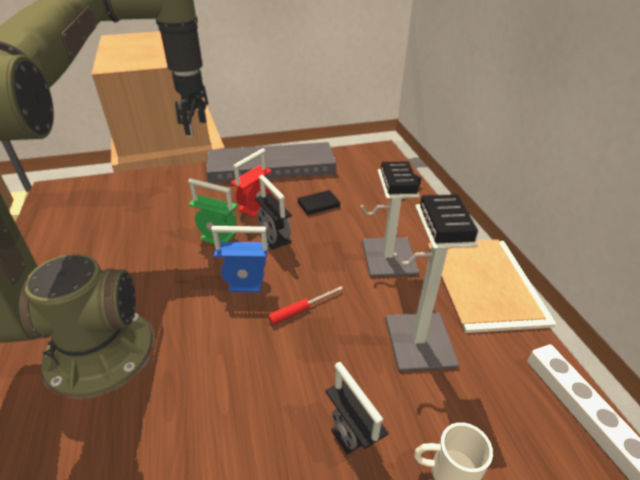

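The top view shows the grey-and-black large reel at (205,266), between the red, green and blue look-alikes. The small reel is at (441,242), with the tall stand at (375,160) and the short one at (262,155). The side view agrees. Next I fit bar lines and tray rectangles from depth.

```bash
cat > h.py <<'E'
from rig import *
import numpy as np, cv2
from scipy.spatial.transform import Rotation as Ro
G=grasp_offset
def cloud(c,p=None,d=None):
    if d is None: p,d=read_camera(c)
    k=get_calibration(c); v,u=np.indices(d.shape)
    X=np.stack([(u-k["cx"])/k["fx"]*d,(v-k["cy"])/k["fy"]*d,d],-1)
    return (X-k["t"])@k["R"],p,d
def near(X,d,c,r,z0,z1):
    m=(d>0)&(np.hypot(X[...,0]-c[0],X[...,1]-c[1])<r)&(X[...,2]>z0)&(X[...,2]<z1)
    return X[m]
def bar(P):
    """centre of the bar's extent, yaw of reel (bar along y)"""
    m=np.median(P,0); u=np.linalg.svd(P[:,:2]-P[:,:2].mean(0))[2][0]; u=u*np.sign(u[1])
    s=(P[:,:2]-m[:2])@u; lo,hi=np.percentile(s,[1,99])
    n=np.array([u[1],-u[0]]); w=np.median((P[:,:2]-m[:2])@n)
    return m[:2]+u*(lo+hi)/2+n*w, np.arctan2(-u[0],u[1]), hi-lo, m[2]
def quat(psi,th,s=1):
    x=np.array([-np.sin(psi),np.cos(psi),0])*s
    z=np.array([np.sin(th)*np.cos(psi),np.sin(th)*np.sin(psi),-np.cos(th)])
    q=Ro.from_matrix(np.c_[x,np.cross(z,x),z]).as_quat(); return q[[3,0,1,2]],z
def tcp(b,psi,th,s,off,back=0.,up=0.):
    """TCP pose so that the bar middle is at b; off = grip offset along reel y"""
    q,z=quat(psi,th,s)
    return np.asarray(b)+off*np.array([-np.sin(psi),np.cos(psi),0])+z*(G-back)+[0,0,up],q
E
python3 - <<'E'
from h import *
for c in ("top","side"):
    f=np.load(f"pics/{c}0.npz"); X,p,d=cloud(c,f["p"],f["d"])
    for n,b,h in(("L",(.441,.288),.173),("S",(.48,-.315),.141)):
        P=near(X,d,b,.075,h-.012,h+.016); print(c,n,len(P),*bar(P))
    for n,b,h in(("tall",(.684,-.147),.25),("short",(.722,.135),.16)):
        P=near(X,d,b,.09,h+.085,h+.16); r=cv2.minAreaRect(P[:,:2].astype(np.float32)); print(c,n,len(P),r,np.percentile(P[:,2],[5,50,95]))
        P=near(X,d,np.array(b)-[.07,-.014],.035,h-.03,h+.03); print(" hook",len(P),P.mean(0),P.min(0),P.max(0)) if len(P) else 0
        if len(P)>5: u=np.linalg.svd(P[:,:2]-P[:,:2].mean(0))[2][0]; print(" yaw",np.arctan(u[1]/u[0]))
b={"L":(.441,.288,.173),"S":(.48,-.315,.141),"T":(.6255,-.135,.25),"Sh":(.6635,.1465,.16)}
psi={"L":.27,"S":.18,"T":-.2,"Sh":-.2}
for th in(.7,.8,.87):
  for s in(1,-1):
    for k in b:
      r=[]
      for off in(.032,-.032):
        for back,up in((0,0),(.1,0),(0,.13)):
          j=inverse_kinematics(*tcp(b[k],psi[k],th,s,off,back,up)); r.append("-" if j is None else np.round(j[[3,4,5]] if not isinstance(j,list) else np.array(j)[[3,4,5]],1).tolist())
      print(th,s,k,r)
E
```

```text
top L 289 [0.44052463 0.28889959] 0.3051796081001827 0.12165528217138831 0.17903545767532597
top S 272 [ 0.47878747 -0.3156383 ] 0.28640481024374914 0.12203621373389908 0.14743726832568554
top tall 1717 ((0.6831163167953491, -0.1471254974603653), (0.12052198499441147, 0.07378511875867844), 80.43474578857422) [0.34734601 0.35685435 0.36042203]
 hook 66 [ 0.62694376 -0.13779704  0.25403807] [ 0.60227583 -0.14450123  0.24007331] [ 0.64740107 -0.13107301  0.27215847]
 yaw -0.19350931707096644
top short 1481 ((0.7215928435325623, 0.13488544523715973), (0.12214626371860504, 0.07281424105167389), 77.42113494873047) [0.25599155 0.26686304 0.27062546]
 hook 58 [0.66478698 0.14606813 0.1638487 ] [0.63935013 0.14004461 0.14960436] [0.68537832 0.15329093 0.18008979]
 yaw -0.18992480767732076
side L 207 [0.43858123 0.28942188] 0.3133120531391962 0.12423343828017422 0.18031005082990942
side S 651 [ 0.47746463 -0.3167768 ] 0.28999774268718553 0.12136364209731947 0.14855856240006862
side tall 2126 ((0.6839696168899536, -0.14836668968200684), (0.11281104385852814, 0.07059815526008606), 79.76823425292
[... 2565 characters left out ...]
-0.7, -1.2, -2.2]]
0.87 1 T [[0.7, -0.6, 2.2], [0.6, -0.9, 2.3], [0.5, -0.8, 2.4], [0.5, -0.6, 2.5], [0.5, -0.8, 2.5], [0.4, -0.8, 2.6]]
0.87 1 Sh [[1.2, -0.7, 1.4], [1.0, -0.9, 1.5], [0.9, -0.9, 1.7], [1.2, -0.6, 1.5], [1.0, -0.9, 1.6], [0.9, -0.8, 1.8]]
0.87 -1 L ['-', '-', [0.8, -1.1, -1.3], '-', '-', [0.8, -1.1, -1.2]]
0.87 -1 S [[-0.7, -0.9, 1.0], [-0.7, -1.2, 1.0], [-0.6, -1.1, 0.8], [-0.8, -1.0, 1.2], [-0.8, -1.2, 1.2], [-0.7, -1.2, 1.0]]
0.87 -1 T [[0.7, -0.6, -0.9], [0.6, -0.9, -0.9], [0.5, -0.8, -0.7], [0.5, -0.6, -0.7], [0.5, -0.8, -0.6], [0.4, -0.8, -0.5]]
0.87 -1 Sh [[1.2, -0.7, -1.7], [1.0, -0.9, -1.6], [0.9, -0.9, -1.4], [1.2, -0.6, -1.7], [1.0, -0.9, -1.5], [0.9, -0.8, -1.3]]
```

```bash
cat >> h.py <<'E'
TH,S,OFF=.78,-1,.034
L=((.4395,.289,.173),.308); SM=((.478,-.316,.141),.287)
T=((.6248,-.1367,.25),-.175); SH=((.6635,.1462,.16),-.2)
def P(k,back=0.,up=0.): return tcp(k[0],k[1],TH,S,OFF,back,up)
def save(c,n,box=None):
    p,d=read_camera(c); im=p[:,:,::-1]
    if box: x,y,w,h=box; im=cv2.resize(im[y:y+h,x:x+w],None,fx=600/h if h*4>=w*3 else 800/w,fy=600/h if h*4>=w*3 else 800/w,interpolation=cv2.INTER_CUBIC)
    cv2.imwrite(f"pics/{n}.png",im)
E
python3 - <<'E'
from h import *
s=read_state(); move_l(np.array(s["tcp_pos"])+[0,0,.07],max_speed=.3)
move_pose(*P(L,.1,.08)); move_l(*P(L,.1,.0),max_speed=.2)
save("side","pre",(160,100,240,180))
move_l(*P(L),max_speed=.12,contact_N=6)
s=read_state(); print(s["time"],s["contact_force"],s["tcp_pos"],P(L)[0])
grab(90); s=read_state(); print(s["time"],s["finger_gap"],s["contact_force"])
save("side","grab",(160,100,240,180))
E
```

```text
3.8583 [-0.24499712 -1.44078832  2.42630884] [0.41991635 0.31828356 0.18616767] [0.44172523 0.32538689 0.15970592]
4.625 4.810453141810402e-05 [-0.74863755 -0.56122457  0.18624678]
```

View pics/grab.png

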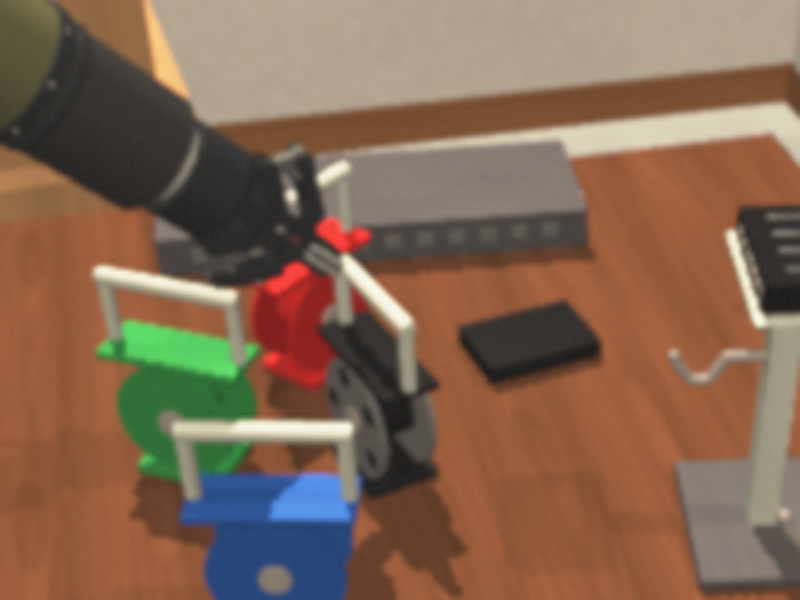

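The approach stopped 34 mm short on a false contact trigger, probably inertia, so the fingers closed on nothing and the reel still stands. I'll back off, re-measure and repeat without the trigger.

Run:
```python
from h import *
move_l(*P(L,.1),max_speed=.2); open_gripper(); print(read_state()["contact_force"])
for c in("side","top"):
    X,p,d=cloud(c); Q=near(X,d,L[0],.07,.163,.186); print(len(Q),*bar(Q))
move_l(*P(L),max_speed=.1)
s=read_state(); print(s["time"],s["contact_force"],np.array(s["tcp_pos"])-P(L)[0])
save("side","g2",(160,100,240,180))
grab(90); s=read_state(); print(s["time"],s["finger_gap"],s["contact_force"])
if .01<s["finger_gap"]<.018:
    move_l(*P(L,0,.03),max_speed=.06); s=read_state(); print(s["finger_gap"],s["contact_force"],s["ft_torque"])
save("side","grab2",(160,100,240,180))
```

```text
[-0.30686469 -0.20326488  0.59314834]
205 [0.43894655 0.28844333] 0.31303292194733173 0.12305667215194588 0.18065171228178858
286 [0.44048832 0.28879411] 0.3056181815125018 0.12140189585132798 0.17922445603290243
7.1833 [ 0.33195172 -0.70954283 -0.39949784] [-1.02485964e-04  9.65791521e-05  4.33409837e-04]
7.9167 0.011274341806261341 [0.96932159 1.68278058 2.80875316]
0.011061534896616907 [-0.13888224 -0.73218905 -4.96699037] [-0.80758519  2.94679933  0.04479986]
```

View pics/grab2.png

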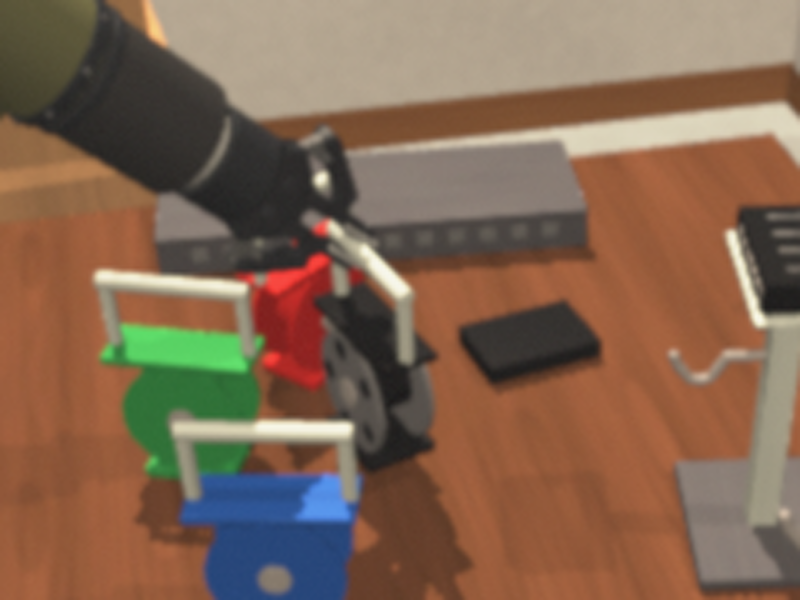

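Large reel is gripped and lifted at (345,235) and stays upright. The green look-alike at (185,390) turned slightly beside the rear finger but still stands. Next I carry the reel to in front of the tall hook and measure it in hand.

Run:
```python
from h import *
move_l(*P(L,0,.15),max_speed=.12)
move_l(*P(((.50,.2,.173),.15),0,.17),max_speed=.15)
c,s_=np.cos(T[1]),np.sin(T[1])
pre=((T[0][0]-.09*c,T[0][1]-.09*s_,.25),T[1])
move_l(*P(pre,0,.04),max_speed=.15)
hold(.4)
s=read_state(); print(s["time"],s["finger_gap"],s["contact_force"],"expect",pre[0])
for cam in("side","top"):
    X,p,d=cloud(cam); Q=near(X,d,pre[0],.07,.275,.306); print(cam,len(Q),*bar(Q))
    u=np.array([-s_,c]); t=(Q[:,:2]-np.array(pre[0][:2]))@u; print(" slope",np.polyfit(t,Q[:,2],1),t.min(),t.max())
    print([(np.round(q["position"],3),round(q["p"],2)) for q in spot_point(cam,"large_reel")+spot_point(cam,"large_reel_bar")])
save("side","pre_hook",(200,90,320,240))
```

```text
13.4417 0.011372776894320752 [-0.46470588  0.22633364 -3.62470622] expect (np.float64(0.536174611498556), np.float64(-0.12103026761657636), 0.25)
side 715 [ 0.52684746 -0.12107328] 0.21534143429146346 0.11651309691337086 0.2963229631804422
 slope [0.05897146 0.29501656] -0.06101785823530741 0.05294462708775539
[(array([0.407, 0.458, 0.003]), 0.94), (array([0.285, 0.332, 0.004]), 0.86), (array([ 0.337,  0.133, -0.   ]), 0.62), (array([ 0.54 , -0.117,  0.115]), 0.59), (array([0.663, 0.146, 0.159]), 0.21), (array([0.289, 0.339, 0.172]), 0.88), (array([ 0.536, -0.119,  0.288]), 0.84)]
top 290 [ 0.53789532 -0.12081096] -0.2258787179048935 0.12161090095916005 0.29467716755959616
 slope [0.01251735 0.29462865] -0.06151588128504818 0.06227257648390245
[(array([ 0.291,  0.334, -0.005]), 0.98), (array([ 0.339,  0.132, -0.   ]), 0.84), (array([0.402, 0.46 , 0.001]), 0.73), (array([ 0.537, -0.12 ,  0.113]), 0.65), (array([0.338, 0.132, 0.168]), 0.97), (array([0.29 , 0.338, 0.176]), 0.73), (array([0.405, 0.456, 0.172]), 0.68), (array([ 0.534, -0.123,  0.291]), 0.57)]
```

View pics/pre_hook.png

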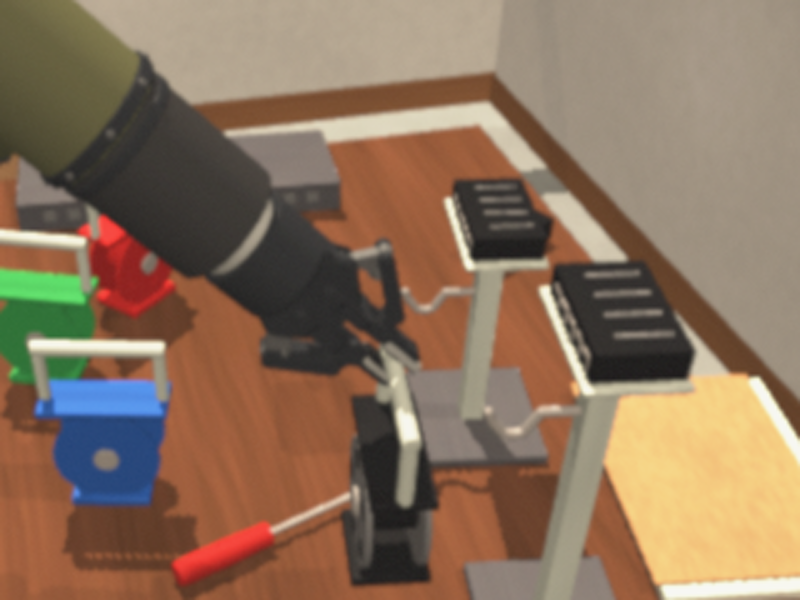

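Reel hangs level in hand (slope 0.01) in front of the hook at about (515,420) in this crop; its bar is 0.04 rad off in yaw and 1.5 mm low, so I'll correct for both and hook it on.

Run:
```python
from h import *
psi=-.145; hk=np.array(T[0])-[.0015,0,-.0015]
k=(hk,psi); dirx=np.array([np.cos(-.19),np.sin(-.19),0])
move_l(*P((hk-.07*dirx,psi),0,.038),max_speed=.1)
move_l(*P(k,0,.038),max_speed=.08); hold(.3)
X,p,d=cloud("side"); s=read_state(); print(s["time"],s["contact_force"])
save("side","over",(300,170,240,180))
move_l(*P(k,0,.004),max_speed=.04); s=read_state(); print(s["contact_force"])
r=move_l(*P(k,0,-.003),max_speed=.015,contact_N=2.5); s=read_state(); print(r,s["contact_force"],s["ft_torque"],s["tcp_pos"]-P(k)[0],s["time"])
save("side","rest",(300,170,240,180))
a=[cv2.imread(f"pics/{n}.png") for n in("over","rest")]; cv2.imwrite("pics/m1.png",cv2.resize(np.hstack(a),(800,300)))
```

```text
15.4917 [-0.86543247  0.61377019 -5.67048185]
[-0.69802897  1.03916947 -4.17372962]
True [ 0.86653862 -0.30667717  2.97345473] [0.03567522 1.02085291 0.05327021] [ 0.00028414  0.00015938 -0.00042654] 16.925
```

View pics/m1.png

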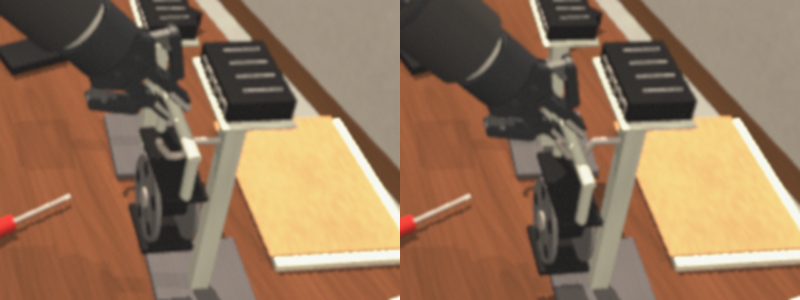

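Contact came at the nominal rest height and the load moved off the wrist, so the bar is seated in the hook under the tray. Releasing.

Run:
```python
from h import *
psi=-.145; hk=np.array(T[0])-[.0015,0,-.0015]; k=(hk,psi)
open_gripper(); s=read_state(); print(s["contact_force"])
move_l(*P(k,.13),max_speed=.08); s=read_state(); print(s["time"],s["contact_force"])
for i in range(2):
    X,p,d=cloud("top"); Q=near(X,d,T[0],.066,.245,.27); print(len(Q),*bar(Q),T)
    hold(.4)
save("side","hung",(260,150,280,210))
```

```text
[-0.29294158 -0.91097411  0.47943918]
19.4833 [0.50451699 0.24086932 1.00712681]
376 [ 0.62370385 -0.13582451] -0.13136430792057352 0.11966303808437177 0.2568842132039897 ((0.6248, -0.1367, 0.25), -0.175)
374 [ 0.62342447 -0.13581747] -0.1312440860121001 0.11975982389322573 0.25724238493816565 ((0.6248, -0.1367, 0.25), -0.175)
```

View pics/hung.png

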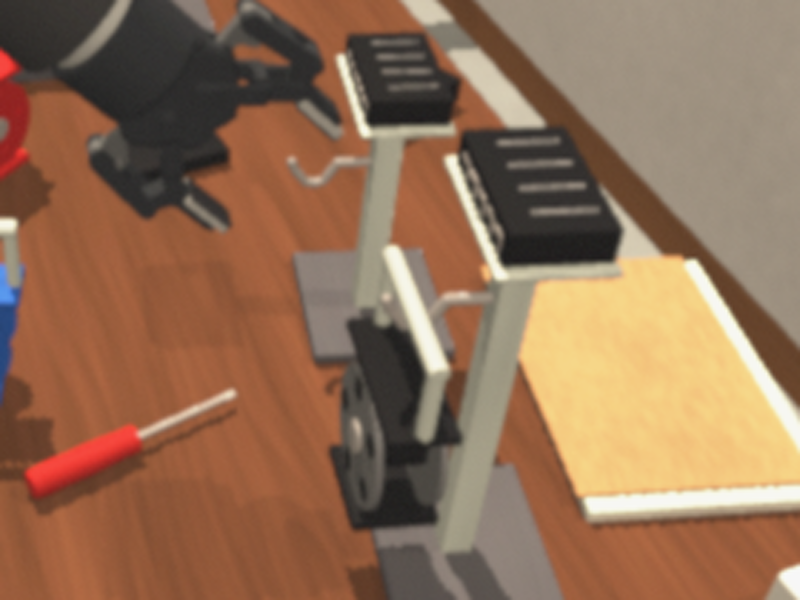

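Large reel hangs on the tall hook (bar middle near (415,310)), level and still. Now the small reel.

Run:
```python
from h import *
move_pose(*P(SM,.1,.06))
X,p,d=cloud("top"); Q=near(X,d,SM[0],.07,.131,.155); print(len(Q),*bar(Q))
move_l(*P(SM,.1),max_speed=.15); move_l(*P(SM),max_speed=.1)
s=read_state(); print(s["time"],s["contact_force"])
grab(90); s=read_state(); print(s["time"],s["finger_gap"],s["contact_force"])
if .008<s["finger_gap"]<.018:
    move_l(*P(SM,0,.03),max_speed=.06); s=read_state(); print(s["finger_gap"],s["contact_force"])
    move_l(*P(SM,0,.1),max_speed=.1); print(read_state()["finger_gap"])
X,p,d=cloud("top"); Q=near(X,d,SM[0],.07,.231,.256); print(len(Q),*bar(Q)) if len(Q) else 0
save("side","small",(260,240,320,240))
```

```text
272 [ 0.47872279 -0.31541283] 0.28645440119334437 0.12101450509630418 0.14755118144482599
23.675 [-0.08516971 -0.0164053  -0.51921928]
24.3583 0.011294925173013476 [-0.64803212  1.31951616  2.97044891]
0.011380379220726305 [-0.67697331 -0.07328761 -2.55193847]
0.011296631092926938
304 [ 0.47908601 -0.31531356] 0.3043818550758253 0.12188664228178167 0.24538853061931543
```

View pics/small.png

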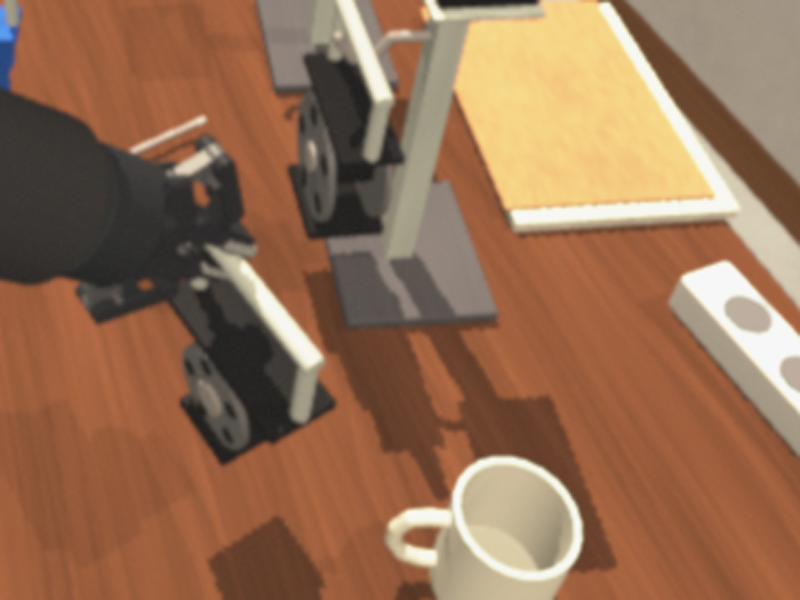

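Small reel gripped and lifted upright (bar near (265,305)), mug untouched at (500,530). Carrying it to the short stand, then measuring as before.

Run:
```python
from h import *
move_l(*P(((.45,-.13,.25),.05)),max_speed=.15)
move_l(*P(((.50,.10,.24),-.15)),max_speed=.15)
psi=-.17; D=np.array([np.cos(-.195),np.sin(-.195),0]); pre=np.array(SH[0])-.09*D+[0,0,.04]
move_l(*P((pre,psi)),max_speed=.15); hold(.4)
s=read_state(); print(s["time"],s["finger_gap"],s["contact_force"],"expect",pre)
X,p,d=cloud("top"); Q=near(X,d,pre,.07,pre[2]-.01,pre[2]+.016); print(len(Q),*bar(Q))
t=(Q[:,:2]-pre[:2])@[-D[1],D[0]]; print("slope",np.polyfit(t,Q[:,2],1))
Q=near(X,d,T[0],.066,.245,.27); print("tall",*bar(Q))
save("side","pre2",(240,90,240,180))
```

```text
30.4083 0.010954170813737988 [ 1.03542284 -0.74320514 -2.33978483] expect [0.57520571 0.16363899 0.2       ]
254 [0.57450104 0.15296347] -0.22288003722621708 0.1025869286494756 0.20581710780462076
slope [0.01303937 0.20579661]
tall [ 0.62351021 -0.13570365] -0.13153571856837856 0.1193896862075762 0.2570184553726403
```

View pics/pre2.png

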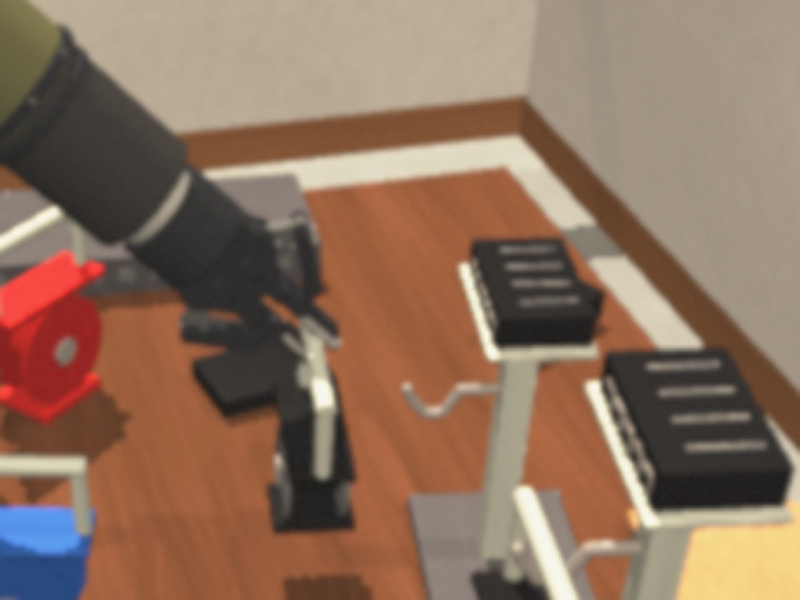

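Small reel hangs level in front of the short hook (hook at (435,400)); after allowing for the bar end hidden by the gripper, it is about 1.4 mm and 0.05 rad off. Correct, hook and release.

Run:
```python
from h import *
psi=-.15; hk=np.array(SH[0])+[-.0014,.001,.0008]; D=np.array([np.cos(-.195),np.sin(-.195),0]); k=(hk,psi)
move_l(*P((hk-.07*D,psi),0,.038),max_speed=.1)
move_l(*P(k,0,.038),max_speed=.08); hold(.3); s=read_state(); print(s["time"],s["contact_force"])
save("side","over2",(280,110,240,180))
move_l(*P(k,0,.004),max_speed=.04); print(read_state()["contact_force"])
r=move_l(*P(k,0,-.004),max_speed=.015,contact_N=2.3); s=read_state(); print(r,s["contact_force"],s["tcp_pos"]-P(k)[0],s["time"])
save("side","rest2",(280,110,240,180))
a=[cv2.imread(f"pics/{n}.png") for n in("over2","rest2")]; cv2.imwrite("pics/m2.png",cv2.resize(np.hstack(a),(800,300)))
```

```text
32.1583 [-0.16741351  0.79223262 -2.00546233]
[ 0.34239927  0.2233207  -2.64538247]
True [0.91967815 0.61309731 2.88941649] [ 2.26559651e-04  3.07897756e-04 -6.47945480e-05] 33.6
```

View pics/m2.png

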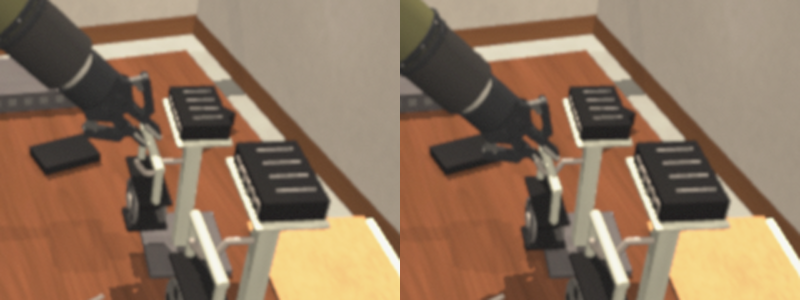

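The wrist took up the reel's load at exactly rest height, with the bar seated in the short hook (right half, near (552,165)). Releasing, retreating and checking everything.

Run:
```python
from h import *
psi=-.15; hk=np.array(SH[0])+[-.0014,.001,.0008]; k=(hk,psi)
open_gripper(); move_l(*P(k,.15),max_speed=.08); move_l(*P(k,.15,.1),max_speed=.2); hold(.5)
print(read_state()["time"])
for i in range(2):
  X,p,d=cloud("top")
  for n,w in(("tall",T),("short",SH)):
    z=w[0][2]; Q=near(X,d,w[0],.066,z-.005,z+.02); b=bar(Q)
    u=[-np.sin(b[1]),np.cos(b[1])]; print(n,*b,"slope",np.polyfit((Q[:,:2]-b[0])@u,Q[:,2],1)[0],w)
  hold(.5)
for n in("mug","screwdriver","drive","large_reel","small_reel"):
    print(n,[(np.round(q["position"],3).tolist(),round(q["p"],2)) for q in spot_point("top",n)])
a=read_camera("side")[0]; b=read_camera("top")[0]
cv2.imwrite("pics/final.png",cv2.resize(np.hstack([a[130:430,200:520],b[60:360,100:500]])[:,:,::-1],(800,333)))
```

```text
37.55
tall [ 0.62344974 -0.13583705] -0.13106222698596562 0.11947775230645379 0.2571668262402819 slope -0.009858113397558545 ((0.6248, -0.1367, 0.25), -0.175)
short [0.66183361 0.14610197] -0.14094338284826355 0.12129959928978762 0.16700175841824563 slope 0.004178110306028962 ((0.6635, 0.1462, 0.16), -0.2)
tall [ 0.62369725 -0.13586617] -0.132391615818233 0.11966489491639999 0.2569429366610541 slope -0.013842582414755299 ((0.6248, -0.1367, 0.25), -0.175)
short [0.66134651 0.14588498] -0.139194041553492 0.12100630818572719 0.16738810395257692 slope 0.013608008334546819 ((0.6635, 0.1462, 0.16), -0.2)
mug [([0.629, -0.428, -0.001], 0.77), ([0.659, 0.152, 0.02], 0.48)]
screwdriver [([0.469, 0.011, 0.004], 0.72)]
drive [([0.604, 0.429, -0.0], 0.63)]
large_reel [([0.337, 0.132, 0.001], 0.91), ([0.403, 0.46, 0.001], 0.85), ([0.62, -0.138, 0.08], 0.78), ([0.292, 0.336, -0.003], 0.66)]
small_reel [([0.659, 0.152, 0.018], 0.86)]
```

View pics/final.png

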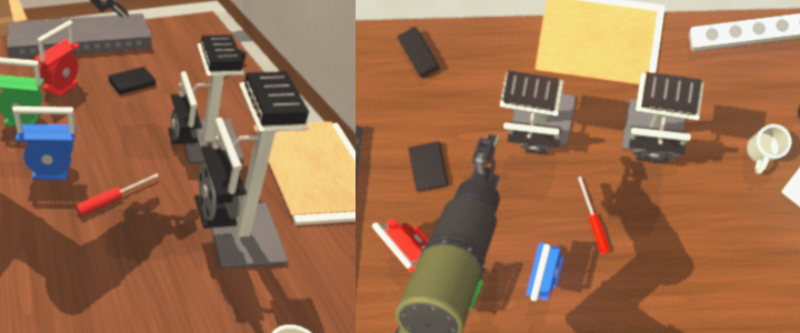

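Both reels hang centred, level and still: their poses barely changed between looks 0.5 s apart. The mug, screwdriver and drive box haven't moved. Handing in.

```bash
python3 -c "
from rig import *
close_job()"
```

```text
the job is handed in; nothing more can be done
```

Both reels are on their hooks, and I handed the job in at about 39 s of the 67 s allowed. I hung the large reel on the tall stand first, then the small reel on the short stand, gripping each beside the middle of its bar with the gripper leaned back.

**Last checks (top camera):**
- **Position:** both bar middles are within about 2 mm of the hook rest points found earlier.
- **Level and still:** bar slope is at most about 0.014 rad. Two looks 0.5 s apart agreed to within 0.5 mm.
- **Bystanders:** the mug, screwdriver and drive box read the same as at the start, within the networks' 4 mm error.

**What was not perfect:**
- **First grasp:** the first approach to the large reel stopped 34 mm short on a contact trigger, probably a false one, and the fingers closed on nothing. I measured again, found the reel had not moved, and grasped it on the second try.
- **Green look-alike:** the green reel was nudged or turned slightly, with its position reading up to about 1 cm off, during the large reel's grasp. It is still standing.
- **Straightness:** both reels hang about 2–4° off the stands' estimated axes in yaw.

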